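Rock the sorter gate and feed the balls to the other tray

TASK

The ball sorter on the bench is set to feed its left tray. With a fingertip, press down the raised right end of the seesaw gate so that it rocks over and stays down on the right; then push the two waiting steel balls along the feed track and over its lip, so that both run down the right chute and come to rest in the empty right tray. Do not pick up, carry or lift the balls, and leave everything else on the bench and in the left tray alone.

Things in the scene. Friction and masses are not known exactly. Their poses are not given: they have to be found in the camera images.
- sorter: Ball sorter of plywood and sheet steel, fixed, 552 mm wide (y). Origin on the bench under the gate's middle, z up, +x away from the robot, +y to the robot's left (yawed up to 0.3 rad). The feed track runs along its x axis to the gate (y = 0) from the robot's side. Left and right of the gate a chute slopes outward into a tray. Balls off the track roll to the gate end that is down.
- gate (a joint): Seesaw gate, a 200 x 64 mm aluminium trough along the sorter's y, rocking on a pivot along its x, 70 mm over the bench. -0.2 rad: left end down on its stop (as at the start); +0.2: right end down. Top-heavy (steel rod along its far wall, top 156 mm over the bench at most): pushed past level it falls to the other stop and stays. About 1 N on the raised plate starts it.
- pad_right (a point): Middle of the upper face of the gate's right thumb plate, 40 (x) x 42 (y) x 4 mm, jutting towards the robot from the right end of the gate; 54 mm nearer than the trough's middle line, 95 mm right of the pivot. Raised at the start: about 123 mm above the bench, 86 mm when down.
- pad_left (a point): Middle of the upper face of the same thumb plate at the gate's left end, low at the start.
- feed_lip (a point): Middle of the far end (lip) of the feed track, at floor height (92 mm over the bench). The steel track is 46 mm wide, 106 mm long back towards the robot, falling 3 mm on the way, with side rails 9 mm high and a 6 mm high stop ledge at the near end; open above. A ball whose centre passes the lip drops 10 mm on to the gate.
- ball_front_center (a point): Centre of the steel ball nearer the gate, 34 mm in diameter, about 0.16 kg, waiting on the feed track about 55 mm short of the lip and touching the other ball.
- ball_rear_center (a point): Centre of the other steel ball, same size, behind the first and resting against the ledge, about 89 mm short of the lip. Pushing it towards the gate pushes both.
- tray_right (a point): Middle of the floor of the right tray (empty), 12 mm above the bench; 104 mm (y) by 106 mm (x) inside, walls up to 54 mm above the bench.
- tray_left (a point): Middle of the floor of the left tray (holds two brass bushes).
- bush_a: bystander, to be left alone; origin at the centre of its underside: brass bush, 28 mm diameter, 22 mm high, in the left tray.
- bush_b: bystander, to be left alone; origin at the centre of its underside: second brass bush, the same.
- screwdriver: bystander, to be left alone: black-handled screwdriver 170 mm long lying right of the feed track; origin at its middle.
- fitting: bystander, to be left alone; origin at the centre of its underside: brass pipe fitting, 36 mm diameter, 55 mm high, left of the feed track.
- cap: bystander, to be left alone; origin at the centre of its underside: plastic cap, 44 mm diameter, 30 mm high, in front of the right tray.
- spray: bystander, to be left alone; origin at the centre of its underside: grey can, 54 mm diameter, 140 mm high, in front of the left tray.
- bottle: bystander, to be left alone; origin at the centre of its underside: green bottle, 60 mm diameter, 150 mm high, in front of the left chute.
- carton: bystander, to be left alone; origin at the centre of its underside: small carton 70 by 90 by 50 mm, in front of the right tray, at its outer side.
Mind the look-alikes: they are no part of the job. Leave any pink or purple look-alike of the part that bears ball_rear_center alone.

How it is judged:
By the outcome, as a careful person would: the job done as asked, in the order asked, and still so for the second after the job is handed in, with the robot touching nothing.
It also fails if it takes over 48 s, if anything falls off the work surface, if the arm or the gripper's body presses on something with over 40 N, if the wrist force passes 120 N, or if a joint passes its speed limit or range.

ROBOT

A 6-joint arm with a two-finger parallel gripper is mounted at the origin on the work surface. World frame = base frame: x ahead of the robot, y to its left, z up, the work surface at z = 0. Lengths are in m, angles in rad, forces in N, time in s.
With the tool pointing down it reaches from about 0.25 to 0.85 m from the base axis. Payload 12.5 kg.
Tool frame: the origin (TCP) lies at the very end of the fingers, on their centre line; the grasp point (between the pads) lies 19 mm behind it; x points along the fingers, y is the direction in which the jaws open and shut, and the axes are right-handed (so a half turn about x gives the same grasp; the last joint's range is limited). The gripper opens to 93 mm and grips with 3 to 60 N. Pads are 15 mm wide; open, the fingers measure 128 mm over their backs; the gripper's body (75 mm by 188 mm) begins 65 mm behind the grasp point.
Start: joints at [1.226, 0.351, 1.652, -0, 1.139, -0.085], TCP at [0.141, 0.532, 0.219] pointing down, gripper open.
Joint ranges: [-2.75, 2.75], [-0.79, 2.1], [0.01, 2.65], [-1.57, 4.71], [0.07, 3.14], [-2.87, 2.87]. Speed limits (rad/s): [2.22, 2.22, 2.79, 3.14, 3.14, 3.14].

INTERFACE

Orientations are given as a rotation vector (axis times angle).
In Python, from workcell import r gives the robot as it stands.
- The arm moves only by the tool apply_moves, never from a script. Its argument "series" is a list of rows, each an object of numbers: "tx", "ty", "tz": the shift along the tool's x, y, z in mm; "wx", "wy", "wz": the turn, a rotation vector about the tool's x, y, z in rad; "jaw": the opening in per cent of the stroke, from 0 (shut) to 100 (fully open). In form: [{"tx": .., "ty": .., "tz": .., "wx": .., "wy": .., "wz": .., "jaw": ..}, ...]. A call has 1 to 8 rows; each row is the pose to reach, as a shift and turn from the pose commanded when the call began, along the tool's axes at that moment; what a row does not reach only later rows make up. A row lasts 1/8 s, in which the tool goes at most 62.5 mm and 10.7 degrees, less where a joint would pass 70% of its speed; a pose out of reach is approached as far as the arm can. A call with a gripper value outside its range is refused whole. The fingers move at their own pace and stop on an object; "force" is the grip in N (left out, the last holds). Time passes only in rows, so rows that repeat a pose let the fingers close. It gives the time, the measured TCP pose, the force and the opening at its end, in the units of the state.
- r.state(): the state, without advancing time (a new reading comes with each control period).
- r.get_image(name): name is "scene" or "top" or "wrist"; returns a dict with "img" (384x512x3 uint8, red, green, blue), "z_map" (384x512 float32, m along the optical axis (not along the pixel's ray), 0 where there is no reading), "fx", "fy", "cx", "cy" (pixels), "rvec" (rotation vector, rad) and "tvec" (3), from world to camera coordinates, as OpenCV has them; the wrist camera has in their place "tool_from_camera" (4x4, takes a point from camera to tool coordinates, whose origin is the TCP and whose axes are the tool frame's). Camera axes: x right, y down, z forward; pixel columns grow to the right and rows downward; lengths in m; the calibration is good to about 2 mm. A picture is of the moment at which its call begins: read the wrist's pose just before it.
- r.close_job(): hands the job in, once; it reports no verdict.
Trained networks look in the newest picture that a camera, given by its name, has taken for a name from the list of things; names that differ only in an ending like _2 or _b are one class to them, and where a whole thing is asked for, a point or a joint stands for the part that bears it (a point fixed in the world has none). Each returns a list of dicts, best first, with "score" (0 to 1); they miss things now and then, are a little off and sometimes report something else, mostly with a low value. They report only what shows in the picture. A call takes as long as a camera call. They do not tell look-alikes from the thing itself.
- r.recognise(name, camera): "bbox" ([left, top, right, bottom] in pixels, round what is visible of it).
- r.outline_of(name, camera): "mask" (384x512 bool, what is visible of it) and "bbox" ([left, top, right, bottom] in pixels, round what is visible of it).
The state is a dict: "time": time; "joint_pos": joint angles; "dq": joint speeds; "joint_efforts": joint torques, N m; "ee_pos": TCP position; "tool_rot": TCP orientation; "wrist_force": force on the tool from outside, world axes, zero at the start; "moment": the same for the moment, N m; "finger_gap": opening from 0.0 (shut) to 1.0 (fully open).
Only numpy, scipy, OpenCV 4.12 (cv2) and the standard library are available. Lean on these libraries where they do the work, as an engineer would, in place of code of your own. Each camera call takes 0.05 s, during which the arm holds its last target.

## Working session

There is one attempt and no reset: what is moved stays moved. The work goes in short steps, Python scripts to look and compute and a tool call to move; the robot and the scene stay as the last step left them, time stands still between calls to the robot, and variables do not carry over. Pictures are saved under pics/ and viewed, and the job is handed in when it is done.

Besides the shell and the picture viewer there is one more tool, called after ">>>" by a JSON object that holds its "fn" and its "kwargs", one argument or row to a line. apply_moves: Moves the arm, as the interface text tells. Its arguments: {"type":"object","properties":{"series":{"type":"array","items":{"type":"object","properties":{"tx":{"type":"number"},"ty":{"type":"number"},"tz":{"type":"number"},"wx":{"type":"number"},"wy":{"type":"number"},"wz":{"type":"number"},"jaw":{"type":"number"}}}},"force":{"type":"number"}},"required":["series"]}

```bash
mkdir -p pics; cat > h.py <<'E'
import numpy as np,cv2
from scipy.spatial.transform import Rotation as R
from workcell import r
def cam(n):
    d=r.get_image(n)
    if n!='wrist':
        d['Rm']=R.from_rotvec(np.array(d['rvec']).ravel()).as_matrix(); d['t']=np.array(d['tvec']).ravel()
    return d
def cloud(d):
    z=d['z_map'];v,u=np.mgrid[:384,:512]
    P=np.stack([(u-d['cx'])/d['fx']*z,(v-d['cy'])/d['fy']*z,z],-1)
    W=(P-d['t'])@d['Rm']
    W[z==0]=np.nan
    return W
def proj(d,p):
    c=d['Rm']@np.array(p)+d['t']; return c[0]/c[2]*d['fx']+d['cx'],c[1]/c[2]*d['fy']+d['cy']
def save(d,f):cv2.imwrite('pics/'+f,d['img'][...,::-1])
E
python3 - <<'E'
from h import *
s=r.state();print(s['time'],s['ee_pos'],s['tool_rot'],s['wrist_force'])
for n in ['scene','top']:
    d=cam(n);save(d,n+'0.png');W=cloud(d)
    np.savez('/tmp/'+n,**{k:v for k,v in d.items()})
    for k in ['gate','pad_right','pad_left','ball_front_center','ball_rear_center','feed_lip','tray_right','sorter','screwdriver','bottle','spray','cap','fitting','carton','bush_a']:
        for o in r.outline_of(k,n)[:4]:
            m=o['mask'];print(n,k,round(o['score'],2),o['bbox'],np.nanmedian(W[m],0).round(3) if m.any() else '')
E
```

```text
0.0 [0.14113941 0.53122448 0.21811051] [ 0.20306973  1.56141196 -0.20481858] [ 0.05384148  0.080969   -0.18351241]
scene gate 0.86 [214.6, 160.5, 298.5, 237.3] [0.613 0.016 0.092]
scene pad_right 0.56 [215.5, 162.4, 296.4, 241.8] [0.612 0.014 0.09 ]
scene pad_left 0.68 [210.6, 160.1, 296.2, 241.4] [0.613 0.017 0.092]
scene ball_front_center 0.71 [263.6, 175.7, 281.8, 190.3] [0.534 0.03  0.114]
scene feed_lip 0.97 [175.2, 155.1, 338.3, 306.4] [0.628 0.045 0.042]
scene tray_right 0.89 [175.4, 155.7, 335.5, 308.9] [0.628 0.045 0.041]
scene sorter 0.66 [170.7, 158.3, 335.9, 307.3] [0.629 0.046 0.042]
scene screwdriver 0.78 [242.1, 165.7, 272.5, 184.6] [ 0.439 -0.091  0.02 ]
scene screwdriver 0.5 [171.7, 156.9, 338.1, 307.0] [0.627 0.045 0.041]
scene bottle 0.59 [326.0, 214.9, 355.7, 266.6] [0.592 0.262 0.088]
scene bottle 0.53 [173.0, 159.7, 335.8, 305.1] [0.628 0.045 0.042]
scene spray 0.56 [364.7, 227.2, 396.0, 279.2] [0.576 0.357 0.099]
scene spray 0.34 [213.4, 162.9, 295.6, 240.0] [0.613 0.016 0.092]
scene spray 0.29 [177.5, 155.8, 336.1, 308.7] [0.629 0.045 0.042]
scene spray 0.22 [
[... 1330 characters left out ...]
21.5, 313.8, 292.0] [ 0.434 -0.093  0.021]
top screwdriver 0.56 [327.4, 224.5, 346.5, 241.4] [ 0.464 -0.176  0.027]
top bottle 0.94 [139.7, 177.3, 171.8, 203.0] [0.565 0.243 0.101]
top bottle 0.56 [326.5, 224.3, 346.1, 241.3] [ 0.465 -0.175  0.027]
top spray 0.64 [97.0, 185.9, 137.0, 209.5] [0.551 0.338 0.131]
top spray 0.31 [149.2, 123.6, 379.5, 238.1] [0.597 0.001 0.044]
top cap 0.7 [325.4, 225.6, 345.2, 238.4] [ 0.464 -0.175  0.027]
top cap 0.32 [171.8, 132.5, 182.7, 147.1] [0.708 0.213 0.031]
top fitting 0.49 [198.9, 208.0, 214.1, 231.6] [0.503 0.14  0.043]
top carton 0.66 [360.5, 248.2, 403.2, 282.4] [ 0.382 -0.278  0.048]
top bush_a 0.39 [175.3, 157.3, 183.6, 170.1] [0.645 0.207 0.032]
```

```bash
python3 - <<'E'
import cv2
a=cv2.imread('pics/top0.png');cv2.imwrite('pics/top0c.png',cv2.resize(a[110:300,90:410],None,fx=2.5,fy=2.5,interpolation=cv2.INTER_CUBIC))
a=cv2.imread('pics/scene0.png');cv2.imwrite('pics/scene0c.png',cv2.resize(a[120:315,160:410],None,fx=3,fy=3,interpolation=cv2.INTER_CUBIC))
E
```

```text
(no output)
```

View pics/top0c.png

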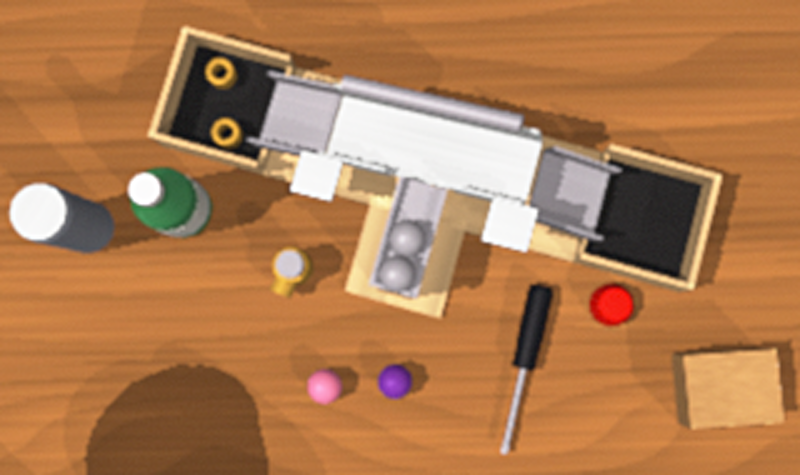

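View pics/scene0c.png

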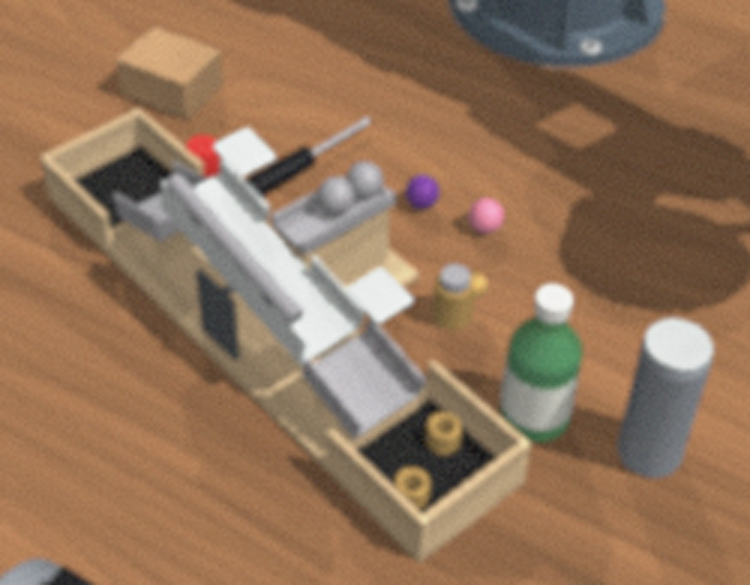

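```bash
cat >> h.py <<'E'
def load(n):
    return dict(np.load('/tmp/%s.npz'%n))
E
python3 - <<'E'
from h import *
from scipy.optimize import least_squares
d=load('top');W=cloud(d);img=d['img']
def blob(u,v,k=5):
    w=W[v-k:v+k+1,u-k:u+k+1].reshape(-1,3);return w
for n,(u,v) in dict(padR=(294,200),padL=(216,180)).items():
    m=np.nanmedian(blob(u,v,3),0);
    sel=(np.abs(W[...,2]-m[2])<0.012)&(img.min(-1)>200)
    lab=cv2.connectedComponents(sel.astype(np.uint8))[1]
    s=W[lab==lab[v,u]];print(n,m.round(4),len(s),s.mean(0).round(4),s.min(0).round(3),s.max(0).round(3))
C=[]
for n in ['scene','top']:
  dd=load(n);WW=cloud(dd)
  for c0 in [(0.527,0.024),(0.493,0.034)]:
    s=WW[(np.hypot(WW[...,0]-c0[0],WW[...,1]-c0[1])<0.022)&(WW[...,2]>0.108)&(WW[...,2]<.14)]
    f=least_squares(lambda c:np.linalg.norm(s-c,axis=1)-0.017,[*c0,0.105],loss='soft_l1',f_scale=.002)
    print(n,'ball',f.x.round(4),len(s),np.abs(f.fun).mean())
# yaw from sorter mask tray walls
for n in ['top','scene']:
  dd=load(n);WW=cloud(dd)
  sel=(WW[...,2]>0.048)&(WW[...,2]<0.06)&(WW[...,0]>.45)
  lab=cv2.connectedComponentsWithStats(sel.astype(np.uint8))
  for i in range(1,lab[0]):
    if lab[2][i,4]>60:
      p=WW[lab[1]==i][:,:2].astype(np.float32);b=cv2.minAreaRect(p);print(n,lab[2][i,4],b)
E
```

```text
padR [ 0.5358 -0.0685  0.1228] 343 [ 0.5385 -0.0669  0.1224] [ 0.513 -0.091  0.111] [ 0.572 -0.027  0.129]
padL [0.5913 0.1107 0.0856] 302 [0.5927 0.1062 0.0857] [0.569 0.046 0.078] [0.615 0.133 0.097]
scene ball [0.5271 0.0248 0.1077] 115 0.0015293727331284943
scene ball [0.4955 0.035  0.1058] 91 0.0012325647436060858
top ball [0.5271 0.0244 0.1061] 175 0.0009873738534363604
top ball [0.4957 0.0343 0.1052] 167 0.0009858394938892978
top 72 ((1.0547722578048706, -0.1820601522922516), (0.004488426260650158, 0.06292257457971573), 0.9539780020713806)
top 161 ((1.0204027891159058, -0.2732124626636505), (0.1200750395655632, 0.0602751225233078), 37.03071212768555)
top 122 ((1.0196062326431274, -0.3470273017883301), (0.12135688960552216, 0.05779822915792465), 34.740142822265625)
top 70 ((0.9932427406311035, -0.21624885499477386), (0.006147438660264015, 0.08630264550447464), 89.93268585205078)
top 208 ((0.9401551485061646, -0.2489698827266693), (0.22191299498081207, 0.03669780120253563), 80.7652587890625)
top 98 ((0.9407579302787781, 0.6392707824707031), (0.025411641225218773, 0.0615608394145
[... 1993 characters left out ...]
ene 62 ((0.6883452534675598, 0.12229929864406586), (0.07459048926830292, 0.006522482261061668), 75.1194076538086)
scene 80 ((0.589584469795227, 0.2612273395061493), (0.028694719076156616, 0.059835873544216156), 18.763113021850586)
scene 71 ((0.5719560384750366, 0.3560034930706024), (0.022510331124067307, 0.052401576191186905), 10.009313583374023)
scene 230 ((0.9883328080177307, -0.20670583844184875), (0.051642097532749176, 0.12415265291929245), 62.5559196472168)
scene 260 ((1.046103596687317, -0.22387105226516724), (0.10410183668136597, 0.24735775589942932), 28.771564483642578)
scene 62 ((0.5702118277549744, 0.6412630677223206), (0.03123495727777481, 0.015584560111165047), 60.70064163208008)
```

```bash
cat >> h.py <<'E'
yaw=-0.299;O=np.array([.613,-.002,0]);ax=np.array([np.cos(yaw),np.sin(yaw),0]);ay=np.array([-np.sin(yaw),np.cos(yaw),0])
def S(x,y,z): return O+ax*x+ay*y+np.array([0,0,z])
def loc(p): q=np.array(p)-O; return np.array([q@ax,q@ay,q[2]]).round(4)
def delta(p):
    s=r.state();T=R.from_rotvec(s['tool_rot'])
    Rm=T.as_matrix()
    y=ay if Rm[:,1]@ay>0 else -ay
    x=np.array([0,0,-1.]);G=R.from_matrix(np.stack([x,y,np.cross(x,y)],1))
    print('t',s['time'],'loc',loc(s['ee_pos']),'F',np.round(s['wrist_force'],2))
    print('shift mm',(T.inv().apply(np.array(p)-s['ee_pos'])*1000).round(1),'turn',(T.inv()*G).as_rotvec().round(3)); print(Rm.round(3))
E
python3 - <<'E'
from h import *
for p in [(.5271,.0245,.107),(.4956,.0346,.1055),(.5358,-.0685,.1228),(.5913,.1107,.0856)]:print(loc(p))
delta(S(-.056,-.094,.20))
E
```

```text
[-0.0899  0.      0.107 ]
[-0.123   0.0004  0.1055]
[-0.0542 -0.0863  0.1228]
[-0.0539  0.1013  0.0856]
t 1.6 loc [-0.608   0.3709  0.2187] F [ 0.42 -0.08 -0.59]
shift mm [  18.6 -486.2  533.3] turn [ 0.039 -0.    -0.   ]
[[ 0.     0.257  0.966]
 [ 0.     0.966 -0.257]
 [-1.     0.    -0.   ]]
```

>>> {"fn": "apply_moves", "kwargs": {
  "series": [
    {"tx":0,"ty":-38,"tz":42,"wx":0.005,"jaw":0},
    {"tx":0,"ty":-76,"tz":84,"wx":0.01,"jaw":0},
    {"tx":0,"ty":-114,"tz":126,"wx":0.015,"jaw":0},
    {"tx":0,"ty":-152,"tz":168,"wx":0.02,"jaw":0},
    {"tx":0,"ty":-190,"tz":210,"wx":0.025,"jaw":0},
    {"tx":0,"ty":-228,"tz":252,"wx":0.03,"jaw":0},
    {"tx":0,"ty":-266,"tz":294,"wx":0.035,"jaw":0},
    {"tx":0,"ty":-300,"tz":330,"wx":0.039,"jaw":0}
  ]
}}

```text
schema error: expected keys tx, ty, tz, wx, wy, wz, jaw
```

```bash
python3 - <<'E'
from h import *
delta(S(-.056,-.094,.20))
E
```

```text
t 1.6 loc [-0.608   0.3709  0.2187] F [ 0.42 -0.08 -0.59]
shift mm [  18.6 -486.2  533.3] turn [ 0.039 -0.    -0.   ]
[[ 0.     0.257  0.966]
 [ 0.     0.966 -0.257]
 [-1.     0.    -0.   ]]
```

>>> {"fn": "apply_moves", "kwargs": {
  "series": [
    {"tx":0,"ty":-38,"tz":42,"wx":0.005,"wy":0,"wz":0,"jaw":0},
    {"tx":0,"ty":-76,"tz":84,"wx":0.01,"wy":0,"wz":0,"jaw":0},
    {"tx":0,"ty":-114,"tz":126,"wx":0.015,"wy":0,"wz":0,"jaw":0},
    {"tx":0,"ty":-152,"tz":168,"wx":0.02,"wy":0,"wz":0,"jaw":0},
    {"tx":0,"ty":-190,"tz":210,"wx":0.025,"wy":0,"wz":0,"jaw":0},
    {"tx":0,"ty":-228,"tz":252,"wx":0.03,"wy":0,"wz":0,"jaw":0},
    {"tx":0,"ty":-266,"tz":294,"wx":0.035,"wy":0,"wz":0,"jaw":0},
    {"tx":0,"ty":-300,"tz":330,"wx":0.039,"wy":0,"wz":0,"jaw":0}
  ]
}}

```text
time: 2.6
ee_pos: [0.384, 0.1551, 0.2189]
tool_rot: [0.235, 1.557, -0.235]
wrist_force: [1.0, 0.4, 0.4]
finger_gap: 0.185
```

```bash
python3 - <<'E'
from h import *
delta(S(-.056,-.094,.20))
E
```

```text
t 2.6 loc [-0.2651  0.0826  0.2189] F [0.99 0.44 0.44]
shift mm [  19.  -176.5  209.1] turn [-0.     0.001 -0.   ]
[[ 0.001  0.295  0.955]
 [ 0.     0.955 -0.295]
 [-1.     0.     0.001]]
```

>>> {"fn": "apply_moves", "kwargs": {
  "series": [
    {"tx":0,"ty":-38,"tz":45,"wx":0,"wy":0,"wz":0,"jaw":0},
    {"tx":0,"ty":-76,"tz":90,"wx":0,"wy":0,"wz":0,"jaw":0},
    {"tx":5,"ty":-114,"tz":135,"wx":0,"wy":0,"wz":0,"jaw":0},
    {"tx":12,"ty":-150,"tz":180,"wx":0,"wy":0,"wz":0,"jaw":0},
    {"tx":19,"ty":-176,"tz":209,"wx":0,"wy":0,"wz":0,"jaw":0},
    {"tx":40,"ty":-176,"tz":209,"wx":0,"wy":0,"wz":0,"jaw":0},
    {"tx":60,"ty":-176,"tz":209,"wx":0,"wy":0,"wz":0,"jaw":0},
    {"tx":60,"ty":-176,"tz":209,"wx":0,"wy":0,"wz":0,"jaw":0}
  ]
}}

```text
time: 3.6
ee_pos: [0.5303, -0.0728, 0.1576]
tool_rot: [0.235, 1.561, -0.235]
wrist_force: [-0.8, -0.9, 0.6]
finger_gap: 0.005
```

```bash
python3 - <<'E'
from h import *
delta(S(-.056,-.094,.13))
d=cam('top');save(d,'t1.png')
d=cam('scene');save(d,'s1.png')
a=cv2.imread('pics/t1.png')[110:300,190:400];b=cv2.imread('pics/s1.png')[120:315,160:370]
cv2.imwrite('pics/j1.png',np.hstack([cv2.resize(a,(400,362)),cv2.resize(b,(400,362))]))
E
```

```text
t 3.6 loc [-0.0581 -0.092   0.1576] F [-0.84 -0.92  0.57]
shift mm [27.6 -2.   2.2] turn [ 0.    -0.003  0.   ]
[[-0.003  0.295  0.956]
 [ 0.001  0.956 -0.295]
 [-1.    -0.    -0.003]]
```

View pics/j1.png

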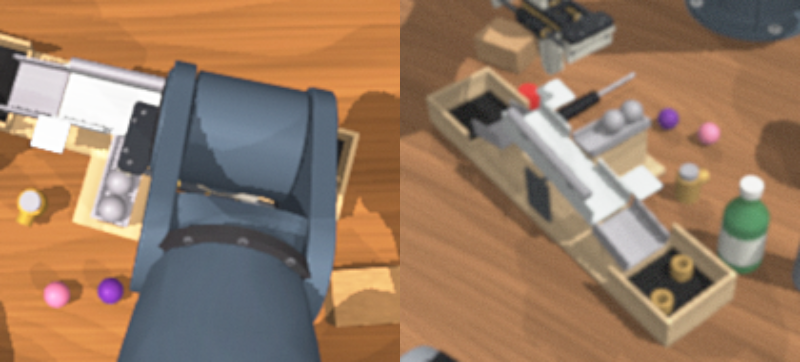

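```bash
python3 - <<'E'
from h import *
d=cam('scene');s=r.state();u,v=proj(d,s['ee_pos']);print(u,v, proj(d,S(-.054,-.093,.123)))
a=d['img'][...,::-1].copy();cv2.circle(a,(int(u),int(v)),2,(0,0,255),-1)
q=proj(d,S(-.054,-.093,.123));cv2.circle(a,(int(q[0]),int(q[1])),2,(255,0,0),-1)
cv2.imwrite('pics/s2.png',cv2.resize(a[100:220,160:320],None,fx=4.5,fy=4.5,interpolation=cv2.INTER_CUBIC))
E
```

```text
239.56676338578757 157.57784572451305 (np.float64(239.06829981785572), np.float64(168.22521088684505))
```

View pics/s2.png

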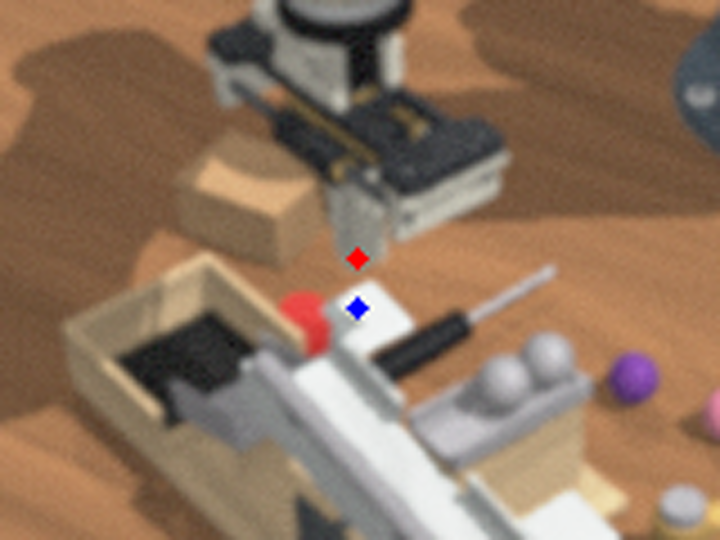

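>>> {"fn": "apply_moves", "kwargs": {
  "series": [
    {"tx":15,"ty":0,"tz":1,"wx":0,"wy":0,"wz":0,"jaw":0},
    {"tx":28,"ty":0,"tz":1,"wx":0,"wy":0,"wz":0,"jaw":0},
    {"tx":36,"ty":0,"tz":1,"wx":0,"wy":0,"wz":0,"jaw":0},
    {"tx":42,"ty":0,"tz":1,"wx":0,"wy":0,"wz":0,"jaw":0},
    {"tx":48,"ty":0,"tz":1,"wx":0,"wy":0,"wz":0,"jaw":0},
    {"tx":54,"ty":0,"tz":1,"wx":0,"wy":0,"wz":0,"jaw":0},
    {"tx":60,"ty":0,"tz":1,"wx":0,"wy":0,"wz":0,"jaw":0},
    {"tx":63,"ty":0,"tz":1,"wx":0,"wy":0,"wz":0,"jaw":0}
  ]
}}

```text
time: 4.75
ee_pos: [0.5319, -0.0731, 0.0952]
tool_rot: [0.235, 1.558, -0.234]
wrist_force: [-0.5, -0.6, -0.3]
finger_gap: 0.006
```

```bash
python3 - <<'E'
from h import *
delta(S(-.175,0,.2))
d=cam('scene')
cv2.imwrite('pics/s3.png',cv2.resize(d['img'][100:240,160:320,::-1],None,fx=4,fy=4,interpolation=cv2.INTER_CUBIC))
E
```

```text
t 4.75 loc [-0.0566 -0.0919  0.0952] F [-0.52 -0.62 -0.28]
shift mm [-104.7   91.9 -118.5] turn [ 0. -0. -0.]
[[-0.     0.294  0.956]
 [ 0.     0.956 -0.294]
 [-1.     0.    -0.   ]]
```

View pics/s3.png

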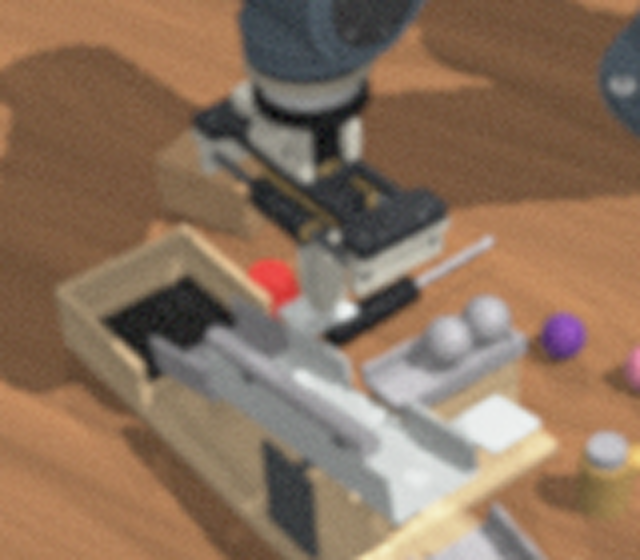

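>>> {"fn": "apply_moves", "kwargs": {
  "series": [
    {"tx":-35,"ty":0,"tz":0,"wx":0,"wy":0,"wz":0,"jaw":0},
    {"tx":-75,"ty":0,"tz":0,"wx":0,"wy":0,"wz":0,"jaw":0},
    {"tx":-105,"ty":0,"tz":-10,"wx":0,"wy":0,"wz":0,"jaw":0},
    {"tx":-105,"ty":30,"tz":-45,"wx":0,"wy":0,"wz":0,"jaw":0},
    {"tx":-105,"ty":60,"tz":-85,"wx":0,"wy":0,"wz":0,"jaw":0},
    {"tx":-105,"ty":92,"tz":-118,"wx":0,"wy":0,"wz":0,"jaw":0},
    {"tx":-75,"ty":92,"tz":-118,"wx":0,"wy":0,"wz":0,"jaw":0},
    {"tx":-60,"ty":92,"tz":-118,"wx":0,"wy":0,"wz":0,"jaw":0}
  ]
}}

```text
time: 5.8
ee_pos: [0.4459, 0.0497, 0.1548]
tool_rot: [0.234, 1.559, -0.234]
wrist_force: [0.5, 0.1, 0.2]
finger_gap: 0.003
```

```bash
python3 - <<'E'
from h import *
delta(S(-.170,0,.107))
d=cam('scene');W=cloud(d)
a=d['img'][...,::-1].copy()
for c0 in [(0.527,0.024),(0.493,0.034)]:
    s=W[(np.hypot(W[...,0]-c0[0],W[...,1]-c0[1])<0.02)]
    print(np.nanmax(s,0),loc([*c0,0]))
u,v=map(int,proj(d,r.state()['ee_pos']));a[v,u]=(0,0,255)
cv2.imwrite('pics/s4.png',cv2.resize(a[100:260,160:340],None,fx=4,fy=3.7,interpolation=cv2.INTER_CUBIC))
E
```

```text
t 5.8 loc [-0.1749  0.0002  0.1548] F [0.49 0.13 0.21]
shift mm [47.8 -0.2  4.9] turn [ 0.001 -0.001  0.   ]
[[-0.001  0.294  0.956]
 [-0.     0.956 -0.294]
 [-1.    -0.    -0.001]]
[0.54628954 0.04382838 0.12596861] [-0.0898 -0.0005  0.    ]
[0.51234318 0.05396049 0.46691545] [-0.1253 -0.0009  0.    ]
```

View pics/s4.png

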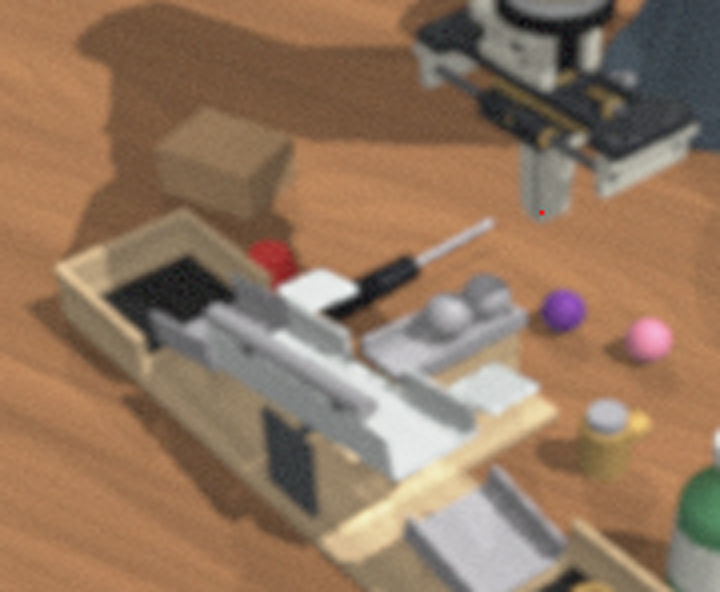

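>>> {"fn": "apply_moves", "kwargs": {
  "series": [
    {"tx":20,"ty":0,"tz":0,"wx":0,"wy":0,"wz":0,"jaw":0},
    {"tx":38,"ty":0,"tz":0,"wx":0,"wy":0,"wz":0,"jaw":0},
    {"tx":48,"ty":0,"tz":0,"wx":0,"wy":0,"wz":0,"jaw":0},
    {"tx":49,"ty":0,"tz":8,"wx":0,"wy":0,"wz":0,"jaw":0},
    {"tx":49,"ty":0,"tz":16,"wx":0,"wy":0,"wz":0,"jaw":0},
    {"tx":49,"ty":0,"tz":22,"wx":0,"wy":0,"wz":0,"jaw":0},
    {"tx":49,"ty":0,"tz":27,"wx":0,"wy":0,"wz":0,"jaw":0},
    {"tx":49,"ty":0,"tz":32,"wx":0,"wy":0,"wz":0,"jaw":0}
  ]
}}

```text
time: 6.85
ee_pos: [0.4769, 0.04, 0.1067]
tool_rot: [0.234, 1.559, -0.234]
wrist_force: [-1.5, 0.4, 1.6]
finger_gap: 0.005
```

```bash
python3 - <<'E'
from h import *
delta(S(-.06,0,.106))
d=cam('scene')
a=d['img'][...,::-1].copy()
cv2.imwrite('pics/s5.png',cv2.resize(a[100:260,160:340],None,fx=4,fy=3.7,interpolation=cv2.INTER_CUBIC))
E
```

```text
t 6.85 loc [-1.424e-01  1.000e-04  1.067e-01] F [-1.48  0.4   1.61]
shift mm [ 0.7 -0.1 82.4] turn [ 0. -0.  0.]
[[-0.     0.294  0.956]
 [ 0.     0.956 -0.294]
 [-1.    -0.    -0.   ]]
```

View pics/s5.png

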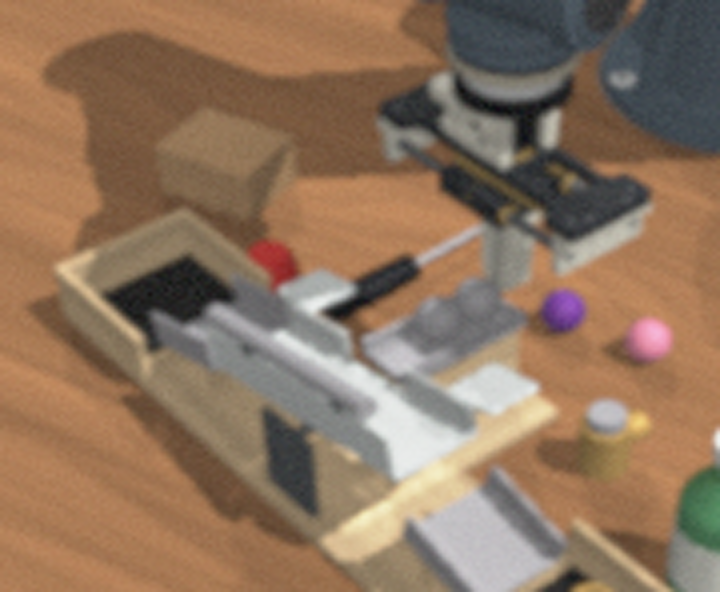

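>>> {"fn": "apply_moves", "kwargs": {
  "series": [
    {"tx":0,"ty":0,"tz":6,"wx":0,"wy":0,"wz":0,"jaw":0},
    {"tx":0,"ty":0,"tz":12,"wx":0,"wy":0,"wz":0,"jaw":0},
    {"tx":0,"ty":0,"tz":18,"wx":0,"wy":0,"wz":0,"jaw":0},
    {"tx":0,"ty":0,"tz":24,"wx":0,"wy":0,"wz":0,"jaw":0},
    {"tx":0,"ty":0,"tz":30,"wx":0,"wy":0,"wz":0,"jaw":0},
    {"tx":0,"ty":0,"tz":36,"wx":0,"wy":0,"wz":0,"jaw":0},
    {"tx":0,"ty":0,"tz":42,"wx":0,"wy":0,"wz":0,"jaw":0},
    {"tx":0,"ty":0,"tz":48,"wx":0,"wy":0,"wz":0,"jaw":0}
  ]
}}

```text
time: 7.9
ee_pos: [0.5232, 0.0258, 0.1066]
tool_rot: [0.234, 1.558, -0.235]
wrist_force: [-2.6, 1.1, 2.6]
finger_gap: 0.003
```

```bash
python3 - <<'E'
from h import *
delta(S(-.06,0,.106))
d=cam('scene')
a=d['img'][...,::-1].copy()
cv2.imwrite('pics/s6.png',cv2.resize(a[100:260,160:340],None,fx=4,fy=3.7,interpolation=cv2.INTER_CUBIC))
E
```

```text
t 7.9 loc [-9.400e-02  1.000e-04  1.066e-01] F [-2.56  1.1   2.6 ]
shift mm [ 0.7 -0.1 34. ] turn [0. 0. 0.]
[[ 0.     0.294  0.956]
 [-0.     0.956 -0.294]
 [-1.    -0.     0.   ]]
```

View pics/s6.png

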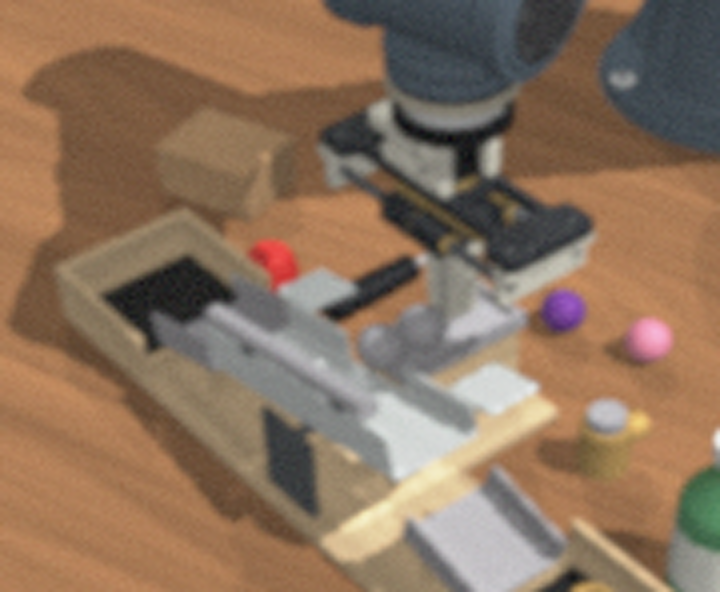

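>>> {"fn": "apply_moves", "kwargs": {
  "series": [
    {"tx":0,"ty":0,"tz":5,"wx":0,"wy":0,"wz":0,"jaw":0},
    {"tx":0,"ty":0,"tz":8,"wx":0,"wy":0,"wz":0,"jaw":0},
    {"tx":0,"ty":0,"tz":8,"wx":0,"wy":0,"wz":0,"jaw":0},
    {"tx":0,"ty":0,"tz":8,"wx":0,"wy":0,"wz":0,"jaw":0},
    {"tx":0,"ty":0,"tz":8,"wx":0,"wy":0,"wz":0,"jaw":0}
  ]
}}

```text
time: 8.57
ee_pos: [0.5304, 0.0236, 0.1067]
tool_rot: [0.234, 1.558, -0.235]
wrist_force: [-0.4, -0.2, -0.3]
finger_gap: 0.003
```

```bash
python3 - <<'E'
from h import *
delta(S(-.06,0,.106))
d=cam('scene')
a=d['img'][...,::-1].copy()
cv2.imwrite('pics/s7.png',cv2.resize(a[100:260,160:340],None,fx=4,fy=3.7,interpolation=cv2.INTER_CUBIC))
E
```

```text
t 8.575 loc [-8.650e-02  1.000e-04  1.067e-01] F [-0.42 -0.17 -0.27]
shift mm [ 0.7 -0.1 26.5] turn [0. 0. 0.]
[[ 0.     0.294  0.956]
 [-0.     0.956 -0.294]
 [-1.    -0.     0.   ]]
```

View pics/s7.png

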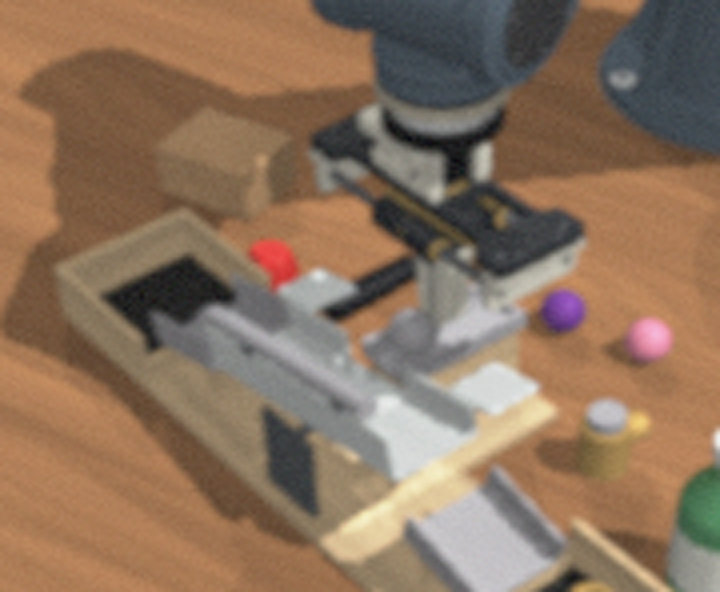

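>>> {"fn": "apply_moves", "kwargs": {
  "series": [
    {"tx":0,"ty":0,"tz":0,"wx":0,"wy":0,"wz":0,"jaw":0},
    {"tx":0,"ty":0,"tz":0,"wx":0,"wy":0,"wz":0,"jaw":0},
    {"tx":0,"ty":0,"tz":0,"wx":0,"wy":0,"wz":0,"jaw":0},
    {"tx":0,"ty":0,"tz":0,"wx":0,"wy":0,"wz":0,"jaw":0}
  ]
}}

```text
time: 9.12
ee_pos: [0.5304, 0.0236, 0.1067]
tool_rot: [0.234, 1.558, -0.235]
wrist_force: [-0.6, -0.5, -1.0]
finger_gap: 0.007
```

```bash
python3 - <<'E'
from h import *
delta(S(-.06,0,.106))
d=cam('scene')
a=d['img'][...,::-1].copy()
cv2.imwrite('pics/s8.png',cv2.resize(a[100:260,160:340],None,fx=4,fy=3.7,interpolation=cv2.INTER_CUBIC))
E
```

```text
t 9.125 loc [-8.640e-02  1.000e-04  1.067e-01] F [-0.63 -0.53 -0.96]
shift mm [ 0.7 -0.1 26.4] turn [0. 0. 0.]
[[ 0.     0.294  0.956]
 [-0.     0.956 -0.294]
 [-1.    -0.     0.   ]]
```

View pics/s8.png

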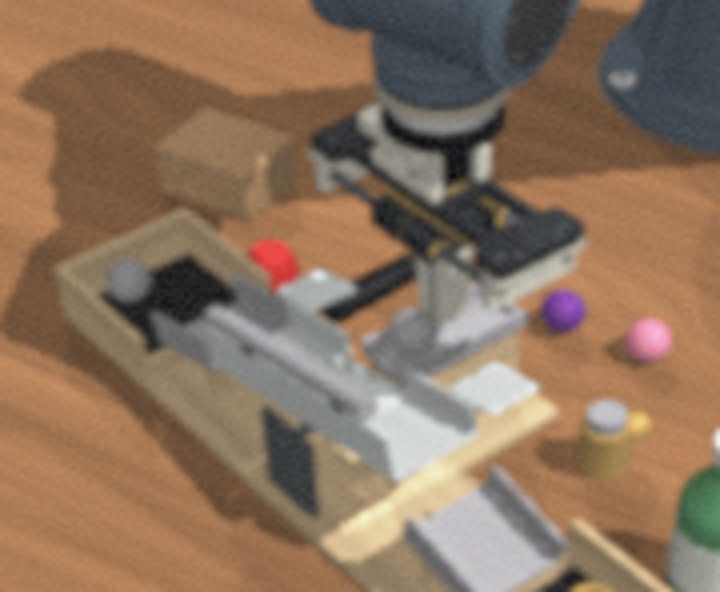

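The first ball is in the right tray at (128,282). Now I'll push the second one.

>>> {"fn": "apply_moves", "kwargs": {
  "series": [
    {"tx":0,"ty":0,"tz":6,"wx":0,"wy":0,"wz":0,"jaw":0},
    {"tx":0,"ty":0,"tz":12,"wx":0,"wy":0,"wz":0,"jaw":0},
    {"tx":0,"ty":0,"tz":18,"wx":0,"wy":0,"wz":0,"jaw":0},
    {"tx":0,"ty":0,"tz":24,"wx":0,"wy":0,"wz":0,"jaw":0},
    {"tx":0,"ty":0,"tz":29,"wx":0,"wy":0,"wz":0,"jaw":0},
    {"tx":0,"ty":0,"tz":31,"wx":0,"wy":0,"wz":0,"jaw":0},
    {"tx":0,"ty":0,"tz":31,"wx":0,"wy":0,"wz":0,"jaw":0},
    {"tx":0,"ty":0,"tz":31,"wx":0,"wy":0,"wz":0,"jaw":0}
  ]
}}

```text
time: 10.18
ee_pos: [0.5599, 0.0145, 0.1066]
tool_rot: [0.234, 1.558, -0.234]
wrist_force: [0.9, 0.4, -0.5]
finger_gap: 0.009
```

>>> {"fn": "apply_moves", "kwargs": {
  "series": [
    {"tx":0,"ty":0,"tz":-8,"wx":0,"wy":0,"wz":0,"jaw":0},
    {"tx":-15,"ty":0,"tz":-15,"wx":0,"wy":0,"wz":0,"jaw":0},
    {"tx":-45,"ty":0,"tz":-20,"wx":0,"wy":0,"wz":0,"jaw":0},
    {"tx":-85,"ty":0,"tz":-40,"wx":0,"wy":0,"wz":0,"jaw":0},
    {"tx":-110,"ty":0,"tz":-80,"wx":0,"wy":0,"wz":0,"jaw":0},
    {"tx":-110,"ty":0,"tz":-120,"wx":0,"wy":0,"wz":0,"jaw":0},
    {"tx":-110,"ty":0,"tz":-140,"wx":0,"wy":0,"wz":0,"jaw":0},
    {"tx":-110,"ty":0,"tz":-140,"wx":0,"wy":0,"wz":0,"jaw":0}
  ]
}}

```text
time: 11.18
ee_pos: [0.4254, 0.056, 0.2177]
tool_rot: [0.234, 1.557, -0.234]
wrist_force: [0.8, -0.3, 1.0]
finger_gap: 0.005
```

```bash
python3 - <<'E'
from h import *
s=r.state();print(s['time'],s['ee_pos'],s['wrist_force'])
d=cam('scene');e=cam('top')
a=cv2.resize(d['img'][110:315,150:410,::-1],(400,315));b=cv2.resize(e['img'][110:300,130:400,::-1],(400,315))
cv2.imwrite('pics/s9.png',np.hstack([a,b]))
E
```

```text
11.175 [0.42539434 0.05600223 0.21769241] [ 0.82425292 -0.26233836  0.96756775]
```

View pics/s9.png

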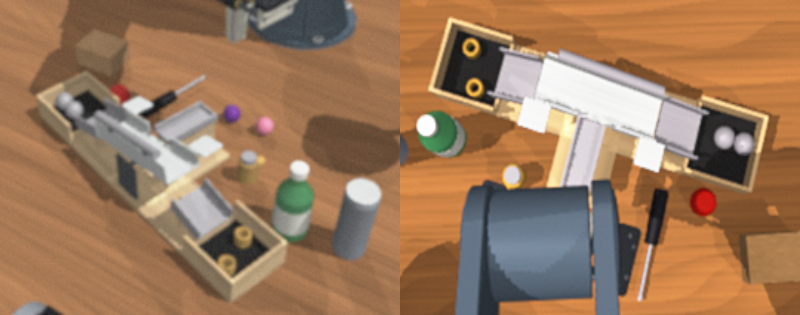

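Both steel balls are in the right tray: (723,137) and (744,143) in the right-hand panel. The gate is down on the right, the track is empty and the bystanders haven't moved. I'll wait briefly to see that they have settled, then hand in.

>>> {"fn": "apply_moves", "kwargs": {
  "series": [
    {"tx":0,"ty":0,"tz":0,"wx":0,"wy":0,"wz":0,"jaw":0},
    {"tx":0,"ty":0,"tz":0,"wx":0,"wy":0,"wz":0,"jaw":0},
    {"tx":0,"ty":0,"tz":0,"wx":0,"wy":0,"wz":0,"jaw":0},
    {"tx":0,"ty":0,"tz":0,"wx":0,"wy":0,"wz":0,"jaw":0},
    {"tx":0,"ty":0,"tz":0,"wx":0,"wy":0,"wz":0,"jaw":0},
    {"tx":0,"ty":0,"tz":0,"wx":0,"wy":0,"wz":0,"jaw":0},
    {"tx":0,"ty":0,"tz":0,"wx":0,"wy":0,"wz":0,"jaw":0},
    {"tx":0,"ty":0,"tz":0,"wx":0,"wy":0,"wz":0,"jaw":0}
  ]
}}

```text
time: 12.28
ee_pos: [0.4262, 0.0557, 0.2167]
tool_rot: [0.235, 1.558, -0.235]
wrist_force: [0.2, 0.1, 0.0]
finger_gap: 0.003
```

```bash
python3 - <<'E'
from h import *
e=cam('top');save(e,'t2.png')
for o in r.recognise('ball_rear_center','top'):print(o)
W=cloud(e);c=load('top');V=cloud(c)
for n,(u,v) in dict(cap=(335,233),carton=(381,265),bottle=(150,187),bushb=(181,161),padR=(294,200)).items():print(n,W[v,u].round(3),V[v,u].round(3))
print(r.close_job())
E
```

```text
{'bbox': [150.8, 122.6, 380.8, 229.1], 'score': 0.64}
{'bbox': [344.4, 187.8, 355.7, 199.5], 'score': 0.63}
cap [ 0.462 -0.175  0.03 ] [ 0.462 -0.175  0.03 ]
carton [ 0.383 -0.277  0.051] [ 0.383 -0.278  0.045]
bottle [0.569 0.25  0.148] [0.569 0.25  0.15 ]
bushb [0.655 0.208 0.012] [0.654 0.208 0.015]
padR [ 0.54  -0.072  0.086] [ 0.536 -0.068  0.123]
the job is handed in; nothing more can be done
None
```

I pressed the gate's raised right plate down with the closed fingertips, and it rocked over and stayed down. I then pushed the two steel balls along the track and over the lip one after the other. Both ran down the right chute into the right tray, and the job was handed in at about 12.3 s of the 48 s allowed.

**Gate and balls:** The last depth check put the right plate at 86 mm, its down height. The last picture I viewed, about a second before hand-in, showed both balls in the right tray and the track empty.

**Bystanders:** The cap, carton, bottle and one bush read the same as at the start, within depth noise. The screwdriver, fitting, spray can and the pink and purple balls also looked untouched in the last picture. The arm hid the pink and purple balls from the top camera, so I checked those in the scene view only.

**Forces:** The wrist force never read above about 4 N at the end of any move.

**Disagreement:** In the final top picture the network boxed only one of the two balls and gave a false box round the whole sorter. I did not look at that final picture, so I rely on the earlier one for both balls.

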